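# Air the emptied tank: open the vent, hold the spring valve at the mark

### The arm

A 7-joint arm with a two-finger parallel gripper is mounted at the origin on a cart in front of the work surface, level with it; the furniture and walls round the work are solid. World frame = base frame: x ahead of the robot, y to its left, z up, the work surface at z = 0. Lengths are in m, angles in rad, forces in N, time in s.
With the tool pointing down it reaches from about 0.35 to 0.9 m from the base axis. Payload 7.2 kg.
Tool frame: the origin (TCP) lies midway between the tips of the shut fingers; the grasp point (between the pads) lies 19 mm behind it; z points along the fingers, y is the line along which they close (so a half turn about z gives the same grasp; the last joint's range is limited). The gripper opens to 88 mm and grips with 3 to 60 N. Pads are 20 mm wide; open, the fingers measure 115 mm over their backs; the gripper's body (75 mm by 178 mm) begins 61 mm behind the grasp point.
Start: joints at [-1.178, 0.411, -0.013, 1.596, 0.006, 1.134, -0.082], TCP at [0.278, 0.56, 0.223] pointing down, gripper open.
Joint ranges: [-2.95, 2.95], [-0.29, 1.99], [-1.47, 1.44], [0.14, 2.54], [-1.03, 4.17], [0.13, 1.85], [-2.86, 2.86]. Speed limits (rad/s): [2.39, 2.39, 3.01, 3.01, 3.14, 3.14, 3.14].

### API

Orientations are given as a unit quaternion [x, y, z, w].
In Python, from rig import ctrl, solver, grab_frame, readout gives the robot as it stands. Calls block until the motion is done:
- ctrl.goto(position, orientation): joint-space move of the TCP to a pose.
- ctrl.movel(position, vel=0.15, frame=None, until_force=None): straight line of the TCP; frame=None keeps the orientation; vel is the mean speed in m/s. With until_force (N) it stops when the force on the tool has changed by that much, and returns True; else False.
- ctrl.move_j(angles): joint-space move.
- ctrl.gripper_to(opening): opening from 0.0 (shut) to 1.0 (fully open); the grip force is fixed at half the most; returns when the fingers have stopped.
- ctrl.dwell(seconds).
- solver.inverse_kinematics(position, orientation): joint angles nearest the present ones, or None.
- grab_frame(name): name is "scene" or "top"; returns a dict with "image" (420x560x3 uint8, red, green, blue), "fov_y" (degrees; the focal length in pixels is half the picture's height over the tangent of half this angle, whatever the lens; pixels are square), "cx", "cy" (the principal point, pixels), "D" ([k1, k2, p1, p2, k3] as OpenCV has them; the pictures are not rectified), "R" (3x3) and "t" (3): a world point X has camera coordinates R X + t. Camera axes: x right, y down, z forward; pixel columns grow to the right and rows downward; lengths in m; the calibration is good to about 2 mm. A picture is of the moment at which its call begins. There is no depth.
A pose or a line that the arm cannot do raises ctrl.PlanningError and nothing moves.
- ctrl.job_done(): hands the job in; it is judged then, once.
Readings, each from a call of its own:
- readout.read_t(): time.
- readout.read_q(): joint angles.
- readout.read_dq(): joint speeds.
- readout.read_joint_torque(): joint torques, N m.
- readout.read_eef_pos(): TCP position.
- readout.read_orientation(): TCP orientation.
- readout.read_ft_force(): force on the tool from outside, world axes, zero at the start.
- readout.read_moment(): the same for the moment, N m.
- readout.read_width(): opening from 0.0 (shut) to 1.0 (fully open).
- readout.read_gripper_force(): force on a finger pad.
Only numpy, scipy, OpenCV 4.12 (cv2) and the standard library are available. Lean on these libraries where they do the work, as an engineer would, in place of code of your own. Each camera call takes 0.05 s, during which the arm holds its last target. There are 200 camera calls.

### The job

The flat tank on the bench has been emptied and needs airing. First unscrew the small vent cap on its top by half a turn or more (counter-clockwise seen from above), leaving the wider filler cap shut; then take the black upright pull plate of the spring-return valve at the tank's front, draw it straight out until the slide's pointer lines up with the blade of the mark clip on the rail beside it, and keep it there: finish while still gripping the plate, as it springs shut when let go. Do not shift the mark clip or disturb the jar, the roll of tape and the bolt near the tank.

Things in the scene. Friction and masses are not known exactly. Their poses are not given: they have to be found in the camera images.
- tank: Flat grey sheet-steel tank, 110 (x) x 230 (y) x 70 mm high, screwed to the bench. Origin: centre of its underside, on the bench top. Its own -x points out of its front (roughly at the robot), the way the valve slide pulls out; +y is to the left seen from the robot, z up. The two screw caps stand on its flat top, 120 mm apart, one at either side; which side varies.
- vent_cap_grip (a point): Centre of the vent cap, the SMALLER of the two black ribbed round screw caps: 36 mm diameter, 28 mm tall, a raised bar across its top. This point is 25 mm above the tank top; the cap's underside is 11 mm above it, over a narrower neck with a 3 mm thick, 37 mm wide flange at its foot. Captive: it turns about the vertical and does not rise or come off.
- vent_cap (a joint): Turn of the vent cap, rad: 0 screwed tight, grows counter-clockwise seen from above as it is unscrewed, stop at 3.9. Starts between 0 and 0.35. Stays where it is left (0.05 N m friction).
- filler_cap_grip (a point): Centre of the filler cap, the WIDER screw cap: 62 mm diameter, 22 mm tall, its top 33 mm above the tank top. To be left shut.
- filler_cap (a joint): Turn of the filler cap, rad: 0 screwed tight, grows counter-clockwise. Starts at 0.
- pull_grip (a point): Grip point on the slide's black upright pull plate: 12 mm thick (tank's x), 36 mm wide (tank's y), top 110 mm above the bench; this point is at mid thickness and width, 20 mm below the top. Shut, it is 110 mm in front of the tank's centre, 29 mm clear of the aluminium valve body (51 mm high). Pointer, rail and mark clip lie to its +y side, all below 66 mm.
- valve_slide (a joint): How far the valve slide is pulled out along the tank's -x, m: 0 shut, stop at 0.055. A spring pulls it shut with 4 N when shut and 130 N/m more as it comes out (about 9 N at 0.04).
- pointer (a point): Tip of the thin upright steel pointer blade (3 mm thick) that moves with the slide, level (along the tank's x) with the middle of the pull plate, 48 mm to the tank's +y side of it.
- mark (a point): Blade of the mark clip: a small dark steel saddle, 14 mm long, with an upright 3 mm thick blade, on the graduated aluminium rail beside the slide; point at the middle of the blade. Pointer and mark line up when they have the same x in the tank's frame.
- mark_clip (a joint): Place of the mark clip along the rail, m, 0.022 to 0.042: the valve_slide reading at which pointer and mark line up. The clip is stiff (20 N) and must stay put.
- jar_nuts: Bystander: screw-top glass jar of nuts with dark lid, 68 mm diameter, 95 mm tall; origin at the centre of its underside.
- masking_tape: Bystander: flat roll of masking tape, 98 mm across, 25 mm tall; origin at the centre of its underside.
- bolt: Bystander: steel bolt with nut lying on the bench, 80 x 27 x 24 mm; origin at the centre of its underside.

How it is judged:
By the outcome, as a careful person would: the job done as asked, in the order asked, and still so for the second after the job is handed in, while the arm keeps its last pose, push and grip.
It also fails if it takes over 67 s, if anything falls off the work surface, if the arm or the gripper's body presses on something with over 40 N, if the wrist force passes 120 N, or if a joint passes its speed limit or range.

## Working session

There is one attempt and no reset: what is moved stays moved. The work goes in short steps, each a Python script; the robot and the scene stay as the last script left them, time stands still between calls to the robot, and variables do not carry over. Pictures are saved under pics/ and viewed, at most 12 in all, crops included, and the job is handed in when it is done.

```bash
mkdir -p pics; ls; python3 - <<'E'
from rig import grab_frame, readout
import cv2,pickle
for n in("scene","top"):
    f=grab_frame(n);pickle.dump(f,open(n+".pkl","wb"))
    cv2.imwrite(f"pics/{n}0.png",f["image"][...,::-1])
    print(n,f["fov_y"],f["cx"],f["cy"],f["D"],f["R"],f["t"])
print(readout.read_t(),readout.read_eef_pos(),readout.read_orientation())
E
```

```text
pics
scene 45.24539912958412 276.8951757462065 208.83384643085537 [-0.18848536  0.          0.          0.          0.        ] [[ 0.6812613  -0.73170722 -0.02208119]
 [-0.51482254 -0.45744895 -0.72505049]
 [ 0.52042366  0.50531674 -0.68834164]] [-0.34974138  0.36938281  0.7893977 ]
top 57.355316787907725 285.47083407704383 204.20167473173896 [0.01137019 0.         0.         0.         0.        ] [[-0.00933438 -0.99990089  0.01053973]
 [-0.98067088  0.00709376 -0.19553593]
 [ 0.19544178 -0.01216121 -0.9806399 ]] [0.02381968 0.54675351 0.82236177]
0.1 [0.27778982 0.55939458 0.22193061] [ 2.28368958e-01  9.73574416e-01 -6.81983329e-04 -1.00346113e-04]
```

View pics/scene0.png

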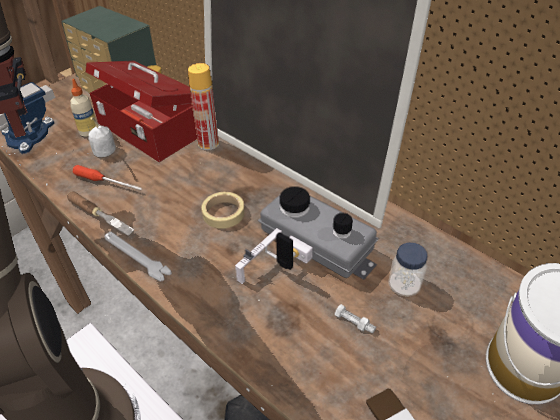

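View pics/top0.png

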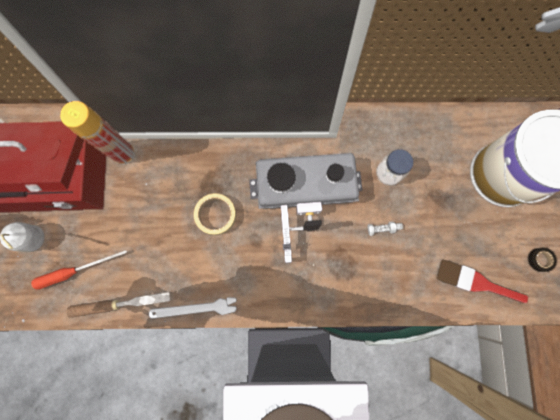

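The vent cap is the right one, at about (335,172) in top; the filler is at (280,177). The pull plate is at about (312,224), the rail and clip at about (287,225), and the jar, tape and bolt are around the tank. Next I enlarge both.

```bash
python3 - <<'E'
import cv2,pickle
f=pickle.load(open("top.pkl","rb"))["image"][...,::-1]
cv2.imwrite("pics/topc.png",cv2.resize(f[140:270,240:370],None,fx=4.6,fy=4.6,interpolation=cv2.INTER_CUBIC))
f=pickle.load(open("scene.pkl","rb"))["image"][...,::-1]
cv2.imwrite("pics/scenec.png",cv2.resize(f[180:290,230:380],None,fx=5,fy=5,interpolation=cv2.INTER_CUBIC))
E
```

```text
(no output)
```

View pics/topc.png

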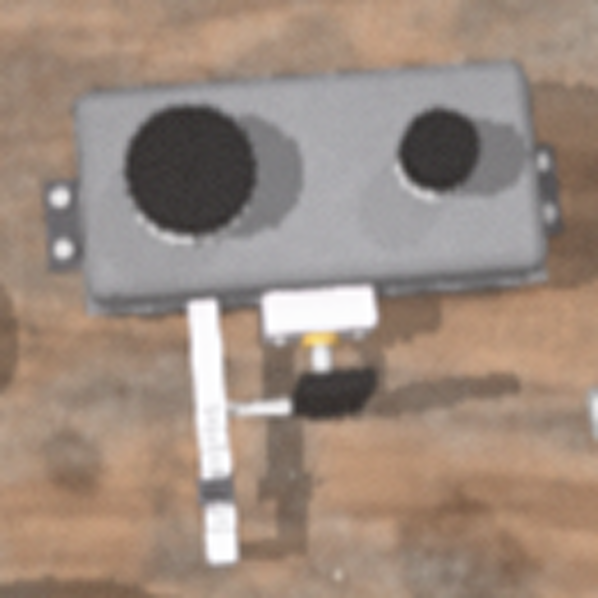

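View pics/scenec.png

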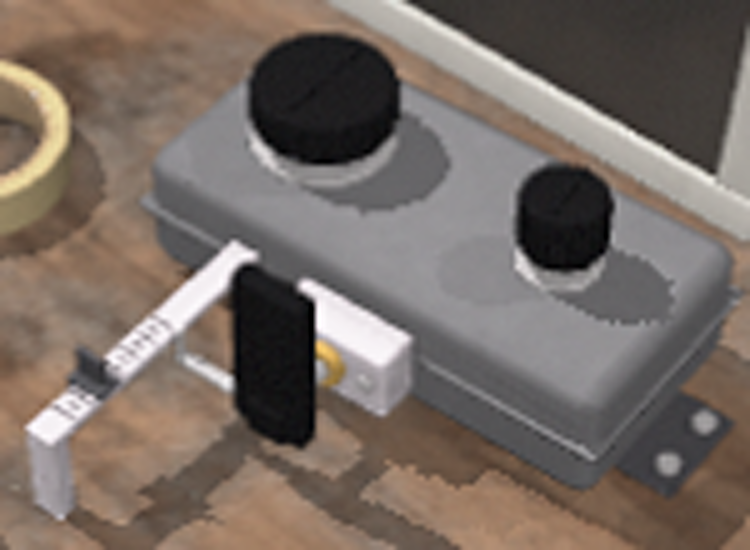

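Top crop: filler centre (190,170), vent (440,149), top face of the plate (341,384), clip (217,490), pointer tip (232,408). Scene crop: filler (324,98), vent (564,218), top of the plate (275,275), clip blade (95,360), pointer (180,345).

```bash
cat > h.py <<'E'
import numpy as np,cv2,pickle
def cam(f):
    F=f["image"].shape[0]/2/np.tan(np.radians(f["fov_y"])/2)
    return np.array([[F,0,f["cx"]],[0,F,f["cy"]],[0,0,1]]),np.array(f["D"],float),np.array(f["R"]),np.array(f["t"])
def ray(f,p):
    K,D,R,t=cam(f);u=cv2.undistortPoints(np.array([[p]],float),K,D)[0,0]
    return -R.T@t,R.T@np.array([u[0],u[1],1])
def onz(f,p,z):
    c,d=ray(f,p);return c+d*(z-c[2])/d[2]
def proj(f,X):
    K,D,R,t=cam(f);return cv2.projectPoints(np.atleast_2d(X).astype(float),cv2.Rodrigues(R)[0],t,K,D)[0][:,0]
def tri(fs,ps):
    A=np.zeros((3,3));b=np.zeros(3)
    for f,p in zip(fs,ps):
        c,d=ray(f,p);d=d/np.linalg.norm(d);M=np.eye(3)-np.outer(d,d);A+=M;b+=M@c
    return np.linalg.solve(A,b)
E
python3 - <<'E'
from h import *
T=pickle.load(open("top.pkl","rb"));S=pickle.load(open("scene.pkl","rb"))
tc=lambda u,v:(240+(u+.5)/4.6-.5,140+(v+.5)/4.6-.5); sc=lambda u,v:(230+(u+.5)/5-.5,180+(v+.5)/5-.5)
np.set_printoptions(precision=4,suppress=True)
for n,a,b,z in[("fill",(190,170),(324,98),.092),("vent",(440,149),(564,218),.095),("plate",(341,384),(275,275),.11),("clip",(217,490),(95,360),.055),("ptr",(232,408),(180,345),.05)]:
    print(n,tri([T,S],[tc(*a),sc(*b)]),onz(T,tc(*a),z),onz(S,sc(*b),z))
for p in[(80,95),(525,65),(545,262),(92,295)]: print("corner",onz(T,tc(*p),.07))
print("board",onz(T,(140,133),0),onz(T,(333,133),0))
from rig import solver,readout
print(readout.read_q())
E
```

```text
fill [0.6018 0.0293 0.0915] [0.6017 0.0293 0.092 ] [0.6013 0.029  0.092 ]
vent [ 0.6103 -0.0908  0.0943] [ 0.6106 -0.091   0.095 ] [ 0.6093 -0.091   0.095 ]
plate [ 0.4945 -0.0395  0.116 ] [ 0.4946 -0.0394  0.11  ] [ 0.4997 -0.0361  0.11  ]
clip [0.4511 0.017  0.0621] [0.4513 0.0173 0.055 ] [0.4558 0.0216 0.055 ]
ptr [0.4924 0.0096 0.0427] [0.492  0.0094 0.05  ] [0.4873 0.0052 0.05  ]
corner [0.6468 0.0837 0.07  ]
corner [ 0.6611 -0.1388  0.07  ]
corner [ 0.5601 -0.1442  0.07  ]
corner [0.5452 0.0774 0.07  ]
board [0.742 0.381 0.   ] [ 0.7398 -0.1029  0.    ]
[-1.1782  0.4118 -0.0127  1.5969  0.0056  1.1343 -0.0822]
```

```bash
cat >> h.py <<'E'
from scipy.spatial.transform import Rotation
def down(a): # tool x at angle a, z down, y at a-90deg
    c,s=np.cos(a),np.sin(a);return Rotation.from_matrix(np.array([[c,s,0],[s,-c,0],[0,0,-1.]])).as_quat()
E
python3 - <<'E'
from h import *
from rig import solver,readout
np.set_printoptions(precision=3,suppress=True)
x=Rotation.from_quat(readout.read_orientation()).as_matrix()[:,0];print("a now",np.arctan2(x[1],x[0]))
for a in np.arange(-3,3.2,.5):
    q=solver.inverse_kinematics([.6102,-.091,.081],down(a));print(round(a,2),None if q is None else np.array(q))
E
```

```text
a now 2.6807885426296876
-3.0 [-0.136  0.557  0.286  1.767 -0.201  0.847  1.955]
-2.5 [-0.042  0.547  0.155  1.76  -0.107  0.843  2.374]
-2.0 [ 0.034  0.544  0.049  1.754 -0.034  0.844  2.811]
-1.5 [-0.676  0.936  1.245  1.801 -0.974  1.175 -2.177]
-1.0 [-0.676  0.936  1.245  1.801 -0.974  1.175 -1.677]
-0.5 [-0.597  0.789  1.035  1.797 -0.79   1.035 -1.321]
0.0 [-0.416  0.641  0.703  1.786 -0.513  0.906 -1.055]
0.5 [-0.443  0.656  0.749  1.788 -0.55   0.919 -0.524]
1.0 [-0.408  0.637  0.692  1.786 -0.504  0.904 -0.063]
1.5 [-0.347  0.61   0.595  1.782 -0.429  0.883  0.371]
2.0 [-0.275  0.585  0.486  1.777 -0.346  0.865  0.799]
2.5 [-0.218  0.571  0.404  1.773 -0.285  0.856  1.246]
3.0 [-0.168  0.561  0.332  1.769 -0.233  0.849  1.7  ]
```

```bash
python3 - <<'E'
from h import *
from rig import ctrl,solver,readout,grab_frame
np.set_printoptions(precision=3,suppress=True)
q=np.array(solver.inverse_kinematics([.6102,-.091,.18],down(3.0)));q[6]-=3.4;print(q)
ctrl.move_j(q);ctrl.gripper_to(.75)
print(readout.read_t(),readout.read_eef_pos())
print(ctrl.movel([.6102,-.091,.081],vel=.08,until_force=8))
print(readout.read_t(),readout.read_eef_pos(),readout.read_q(),readout.read_ft_force())
f=grab_frame("scene");cv2.imwrite("pics/s1.png",cv2.resize(f["image"][150:310,210:420,::-1],None,fx=3.5,fy=3.5))
E
```

```text
[-0.251  0.457  0.445  1.69  -0.221  1.045 -1.705]
3.2417 [ 0.61  -0.091  0.18 ]
False
4.6333 [ 0.611 -0.091  0.082] [-0.216  0.57   0.4    1.772 -0.282  0.855 -1.657] [-0.136 -0.254 -0.716]
```

View pics/s1.png

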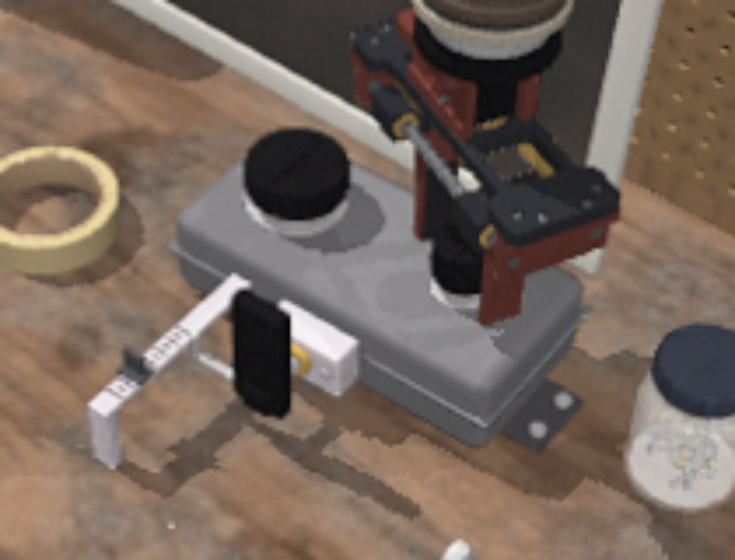

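The fingers straddle the vent cap (crop about (455,265)), with nothing else near. I grip and turn.

```bash
python3 - <<'E'
from h import *
from rig import ctrl,readout
np.set_printoptions(precision=3,suppress=True)
ctrl.gripper_to(0.0)
print(readout.read_t(),readout.read_width()*88,readout.read_gripper_force(),readout.read_ft_force(),readout.read_eef_pos())
q=np.array(readout.read_q())
for k in range(1,5):
    p=q.copy();p[6]+=.86*k;ctrl.move_j(p)
    print(readout.read_t(),readout.read_q()[6],readout.read_width()*88,readout.read_ft_force(),readout.read_moment(),readout.read_eef_pos())
E
```

```text
5.2667 35.851082238526395 30.000145733356476 [1.132 2.703 0.863] [ 0.61  -0.091  0.081]
6.1 -0.7986006704827572 35.46127489795646 [0.471 2.959 1.585] [0.518 0.12  0.016] [ 0.61  -0.09   0.081]
6.9333 0.060680360965434846 35.59203193110565 [-1.46   4.417  3.312] [0.949 0.5   0.053] [ 0.61  -0.09   0.081]
7.7667 0.9209470639033754 35.75925782896717 [-4.486  4.969  4.113] [1.108 0.73  0.069] [ 0.61  -0.09   0.081]
8.6 1.7809649689883078 35.62915823385667 [-4.929  4.8    4.972] [0.957 0.953 0.032] [ 0.609 -0.09   0.081]
```

```bash
python3 - <<'E'
from h import *
from rig import ctrl,readout,grab_frame
ctrl.gripper_to(.75);ctrl.movel([.6102,-.091,.2],vel=.15)
ctrl.goto([.4945,-.0395,.2],down(np.pi/2+.071));ctrl.gripper_to(.5)
print(readout.read_t(),readout.read_eef_pos(),readout.read_q())
f=grab_frame("scene");pickle.dump(f,open("s2.pkl","wb"))
f0=pickle.load(open("scene.pkl","rb"))
c=lambda f:cv2.resize(f["image"][205:245,325:365,::-1],None,fx=9,fy=9,interpolation=cv2.INTER_CUBIC)
b=cv2.resize(f["image"][170:290,220:400,::-1],None,fx=4,fy=4,interpolation=cv2.INTER_CUBIC)[:240]
v=np.clip(np.hstack([c(f0),c(f)]).astype(float)*1,0,255)
v=(255*(v/255)**.45).astype(np.uint8)
cv2.imwrite("pics/s2.png",np.vstack([v,b]))
E
```

```text
12.0417 [ 0.49452701 -0.0395479   0.20000675] [-0.6760162   0.25859106  0.79444005  1.96850439 -0.21842975  1.00076176
  0.29173489]
```

View pics/s2.png

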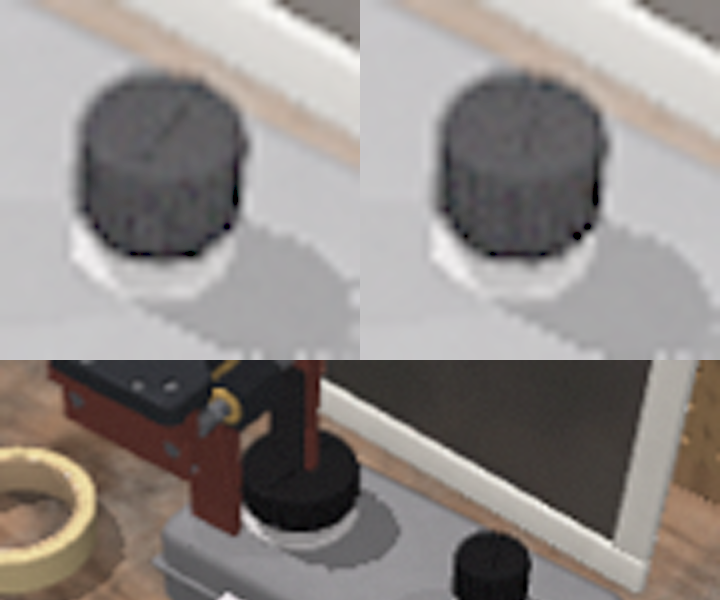

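The bar on the vent cap moved from leaning right to upright, which fits about pi+0.3–0.5 CCW. Filler unchanged. Next is the pull plate.

```bash
python3 - <<'E'
from h import *
from rig import ctrl,readout,grab_frame
np.set_printoptions(precision=4,suppress=True)
print(ctrl.movel([.4945,-.0395,.071],vel=.1,until_force=8))
ctrl.gripper_to(0.0)
p=np.array(readout.read_eef_pos())
print(readout.read_t(),readout.read_width()*88,readout.read_ft_force(),p)
d=np.array([-np.cos(.071),-np.sin(.071),0])
ctrl.movel([.4945,-.0395,.071]+d*.037,vel=.04)
ctrl.dwell(.3)
e=np.array(readout.read_eef_pos());print(readout.read_t(),readout.read_width()*88,readout.read_ft_force(),e,(e-p)@d)
T=grab_frame("top");S=grab_frame("scene");pickle.dump((T,S,p,e),open("s3.pkl","wb"))
r=lambda f,y,x,h,w:cv2.resize(f["image"][y:y+h,x:x+w,::-1],(w*7,h*7),interpolation=cv2.INTER_CUBIC)
cv2.imwrite("pics/s3.png",np.hstack([r(T,195,265,75,55),r(S,225,225,75,55)]))
E
```

```text
False
14.1333 12.06203748461064 [ 3.7475  0.0597 -2.0791] [ 0.4954 -0.0394  0.0712]
15.5083 11.960774974289743 [ 7.9899  1.1605 -7.4918] [ 0.4588 -0.042   0.0712] 0.03668055619998116
```

View pics/s3.png

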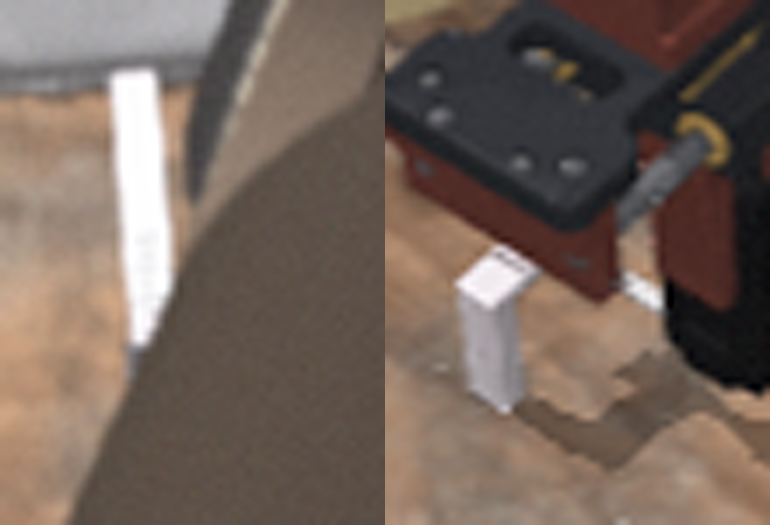

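Top panel: the wrist hides the pointer and clip, with only the clip's edge visible at (135,360). I'll push back, let go and regrip with the gripper leaning to -y about the closing axis, so the top camera sees both blades.

```bash
cat >> h.py <<'E'
yaw=.071;ex=np.array([np.cos(yaw),np.sin(yaw),0])
def tilted(g,th):
    Rm=Rotation.from_rotvec(ex*th)*Rotation.from_quat(down(np.pi/2+yaw))
    return np.array(g)+.019*Rm.as_matrix()[:,2],Rm.as_quat()
E
python3 - <<'E'
from h import *
from rig import ctrl,solver,readout,grab_frame
np.set_printoptions(precision=4,suppress=True)
g0=np.array([.4954,-.0395,.091])
for th in(.35,.45,.55,.65):
    print(th,[solver.inverse_kinematics(*tilted(g0-ex*s,th)) is not None for s in(0,.04)])
ctrl.movel([.4954,-.0394,.071],vel=.05)
print(readout.read_ft_force(),readout.read_eef_pos())
ctrl.gripper_to(.5)
print(readout.read_ft_force())
for th in (.55,.45,.35):
    p,o=tilted(g0,th)
    try: ctrl.movel(p,vel=.03,frame=o)
    except ctrl.PlanningError as e: print(th,e);continue
    break
print(th,readout.read_t(),readout.read_eef_pos(),readout.read_q(),readout.read_ft_force())
T=grab_frame("top");pickle.dump((T,th),open("s4.pkl","wb"))
cv2.imwrite("pics/s4.png",cv2.resize(T["image"][190:275,260:345,::-1],None,fx=7,fy=7,interpolation=cv2.INTER_CUBIC))
E
```

```text
0.35 [True, True]
0.45 [True, True]
0.55 [True, True]
0.65 [True, True]
[3.8236 1.2371 0.2344] [ 0.4952 -0.0394  0.0711]
[-0.4893  0.4866 -0.3152]
0.55 18.0417 [ 0.4946 -0.0293  0.0747] [ 0.0039  0.5749  0.4134  1.9684 -0.8183  1.0968  1.0156] [-0.0442  0.1896 -0.3802]
```

View pics/s4.png

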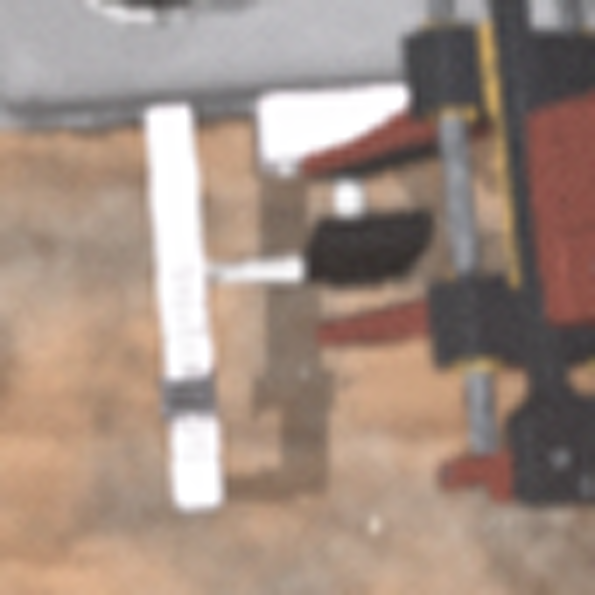

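The view is clear: pointer tip at (212,273), clip at (190,395), fingers straddling the plate. I grip, pull, and measure.

```bash
python3 - <<'E'
from h import *
from rig import ctrl,readout,grab_frame
np.set_printoptions(precision=4,suppress=True)
ctrl.gripper_to(0.0)
p=np.array(readout.read_eef_pos());print(readout.read_t(),readout.read_width()*88,readout.read_ft_force(),p)
t,o=tilted([.4954,-.0395,.091],.55)
ctrl.movel(t-ex*.0385,vel=.04);ctrl.dwell(.3)
e=np.array(readout.read_eef_pos());print(readout.read_t(),readout.read_width()*88,readout.read_ft_force(),e,(p-e)@ex)
T=grab_frame("top");pickle.dump((T,p,e),open("s5.pkl","wb"))
T0=pickle.load(open("s4.pkl","rb"))[0]
r=lambda f:cv2.resize(f["image"][200:270,275:315,::-1],None,fx=8,fy=8,interpolation=cv2.INTER_CUBIC)
cv2.imwrite("pics/s5.png",np.hstack([r(T0),r(T)]))
E
```

```text
18.6917 11.900636064273197 [ 3.6614  1.2052 -1.2857] [ 0.4954 -0.0292  0.075 ]
20.1083 11.99276013348885 [ 8.4296  4.3054 -4.4675] [ 0.4578 -0.0319  0.075 ] 0.037625392751444456
```

View pics/s5.png

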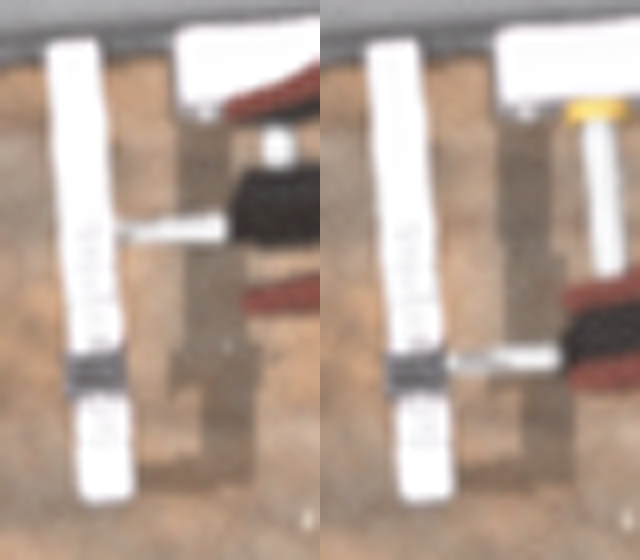

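Right panel: pointer tip at about (455,364), clip saddle rows 352–392, centre (418,372). They are within about 2 mm; I take profiles in the tank frame.

```bash
python3 - <<'E'
from h import *
T,p,e=pickle.load(open("s5.pkl","rb"));T0=pickle.load(open("s4.pkl","rb"))[0]
ey=np.array([-np.sin(yaw),np.cos(yaw),0])
o=np.array([.4954,-.0395,0])
xs=np.arange(-.056,.010,.001)
def prof(f,y0,y1,z):
    g=f["image"].mean(2).astype(np.float32);out=0
    ys=np.arange(y0,y1,.001)
    for y in ys:
        q=proj(f,o+xs[:,None]*ex+y*ey+[0,0,z]).astype(np.float32)
        out=out+cv2.remap(g,q[:,0:1],q[:,1:2],cv2.INTER_LINEAR)[:,0]
    return out/len(ys)
# rectified map: 4px/mm, cols y from .075 to .02, rows x
X,Y=np.meshgrid(np.arange(-.056,.006,.0002),np.arange(.075,.02,-.0002),indexing='ij')
ims=[]
for f in(T0,T):
    q=proj(f,(o+X[...,None]*ex+Y[...,None]*ey+[0,0,.058]).reshape(-1,3)).reshape(X.shape+(2,)).astype(np.float32)
    ims.append(cv2.remap(f["image"],q[...,0],q[...,1],cv2.INTER_CUBIC)[::-1,:,::-1])
cv2.imwrite("pics/s6.png",cv2.resize(np.hstack(ims),None,fx=1.4,fy=1.4))
print(X.shape)
a=prof(T,.054,.062,.058);b=prof(T,.038,.046,.058);b0=prof(T0,.038,.046,.058)
for x,u,v,w in zip(xs,a,b,b0):
    print(f"{x*1e3:.0f}:{u:.0f}/{v:.0f}/{w:.0f}",end="  ")
E
```

```text
(310, 275)
-56:247/148/151  -55:247/144/147  -54:248/141/145  -53:248/140/144  -52:245/140/144  -51:242/141/145  -50:237/141/145  -49:232/141/143  -48:213/140/142  -47:194/140/140  -46:171/140/139  -45:146/144/139  -44:129/149/139  -43:118/158/141  -42:112/169/143  -41:116/178/146  -40:120/183/148  -39:120/186/150  -38:120/186/152  -37:127/184/153  -36:135/179/156  -35:156/175/158  -34:182/171/160  -33:204/168/161  -32:218/167/161  -31:230/166/161  -30:239/165/162  -29:247/167/162  -28:249/168/163  -27:250/169/164  -26:250/170/165  -25:250/171/166  -24:249/173/168  -23:249/174/169  -22:248/174/170  -21:244/174/170  -20:240/174/170  -19:242/174/170  -18:245/173/169  -17:247/172/169  -16:248/173/169  -15:249/175/169  -14:249/174/169  -13:249/173/169  -12:246/171/170  -11:244/170/170  -10:245/169/170  -9:247/168/170  -8:247/167/170  -7:247/166/176  -6:248/165/184  -5:249/163/197  -4:250/160/214  -3:249/157/227  -2:248/153/224  -1:247/150/220  0:248/148/202  1:249/147/183  2:251/148/169  3:253/151/160  4:253/154/156  5:253/157/159  6:253/159/162  7:252/161/164  8:252/162/165  9:252/162/164
```

View pics/s6.png

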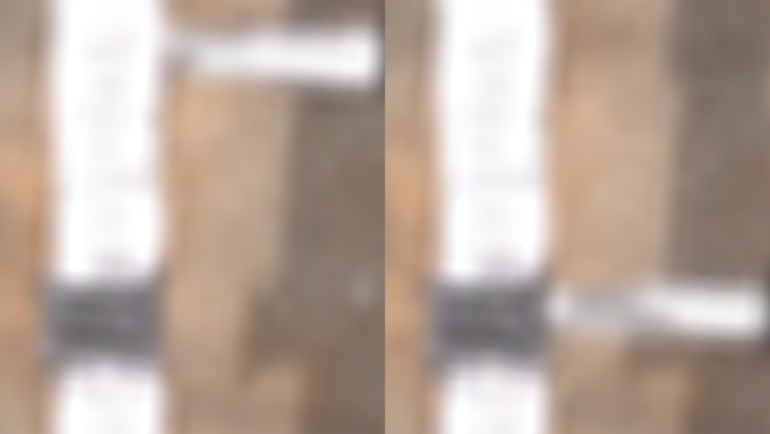

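```bash
python3 - <<'E'
from h import *
S=pickle.load(open("scene.pkl","rb"))
ey=np.array([-np.sin(yaw),np.cos(yaw),0]);o=np.array([.4954,-.0395,0])
sc=lambda u,v:(230+(u+.5)/5-.5,180+(v+.5)/5-.5)
def at(p,y):
    c,d=ray(S,sc(*p));k=(y-(c-o)@ey)/(d@ey);P=c+k*d;return np.round([(P-o)@ex*1e3,P[2]*1e3],1)
print("blade",at((79,347),.066),at((97,362),.059),at((115,372),.053))
print("rail far/near end mid",at((243,248),.059),at((48,430),.059))
print("ptr",at((179,332),.048),at((181,345),.048),at((183,358),.048))
# rectified vertical plane at tank y: columns x (-60..10mm), rows z(80..20)
X,Z=np.meshgrid(np.arange(.01,-.06,-.0002),np.arange(.08,.02,-.0002))
ims=[]
for y in(.059,.048):
    q=proj(S,(o+X[...,None]*ex+y*ey+Z[...,None]*[0,0,1]).reshape(-1,3)).reshape(X.shape+(2,)).astype(np.float32)
    ims.append(cv2.remap(S["image"],q[...,0],q[...,1],cv2.INTER_CUBIC)[...,::-1])
cv2.imwrite("pics/s7.png",np.hstack(ims))
E
```

```text
blade [-41.1  66.4] [-38.9  60.4] [-35.4  55.4]
rail far/near end mid [52.7 50.3] [-69.4  47.3]
ptr [-2.  53.3] [-1.2 44.8] [-0.4 36.2]
```

View pics/s7.png

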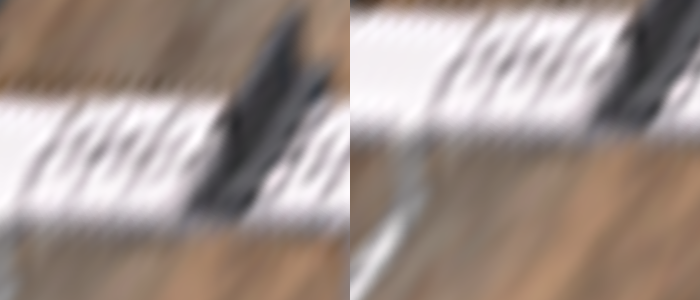

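Right panel: clip centre near x=-40.5 mm and pointer near -1.7 mm, so the scene camera gives about 38.8 mm. The top camera gives about 40.1 mm. I set the slide to about 39.7 mm and check numerically.

```bash
python3 - <<'E'
from h import *
from rig import ctrl,readout,grab_frame
np.set_printoptions(precision=4,suppress=True)
_,p,e0=pickle.load(open("s5.pkl","rb"))
t,_=tilted([.4954,-.0395,.091],.55)
ctrl.movel(t-ex*.0406,vel=.02);ctrl.dwell(.5)
e=np.array(readout.read_eef_pos());print(readout.read_t(),readout.read_width()*88,readout.read_ft_force(),(p-e)@ex)
T=grab_frame("top");T0=pickle.load(open("s4.pkl","rb"))[0]
ey=np.array([-np.sin(yaw),np.cos(yaw),0]);o=np.array([.4954,-.0395,0])
def cen(f,y0,y1,z,lo,hi,dark):
    xs=np.arange(lo,hi,.0005);g=f["image"].mean(2).astype(np.float32);a=0
    for y in np.arange(y0,y1,.001):
        q=proj(f,o+xs[:,None]*ex+y*ey+[0,0,z]).astype(np.float32);a=a+cv2.remap(g,q[:,:1],q[:,1:],1)[:,0]
    a=-a if dark else a
    w=np.clip(a-(a.min()+a.max())/2,0,None);return 1e3*(w@xs)/w.sum()
for n,f in(("shut",T0),("now",T)):
    lo,hi=(-.010,.008) if n=="shut" else(-.05,-.03)
    print(n,"clip",cen(f,.054,.063,.052,-.056,-.025,1),"rod",cen(f,.030,.040,.038,lo,hi,0),"blade",cen(f,.045,.049,.050,lo,hi,0))
E
```

```text
20.9167 11.788290256792498 [ 8.3536  3.9883 -4.3195] 0.0396712260604666
shut clip -39.758775234774255 rod 0.3530603870150346 blade -1.0701191563386574
now clip -39.77685401169923 rod -38.985517085517714 blade -39.05100972602932
```

```bash
python3 -c "
from rig import ctrl,readout
print(ctrl.job_done(),readout.read_t())"
```

```text
the job is handed in; nothing more can be done
the job is handed in; nothing more can be done
```

I handed the job in at about 21 s: the vent cap is unscrewed by about 3.4 rad (just over half a turn) and the filler cap was not touched. The gripper holds the pull plate at about 39.7 mm, where pointer and mark agree to within about 1 mm by my image measurements, and the mark clip has not moved.

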